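Unlock the indexing jig and hold its index pin withdrawn

ROBOT

A 7-joint arm with a two-finger parallel gripper is mounted at the origin on the work surface. World frame = base frame: x ahead of the robot, y to its left, z up, the work surface at z = 0. Lengths are in mm, angles in degrees, forces in N, time in s.
With the tool pointing down it reaches from about 425 to 1025 mm from the base axis. Payload 9.4 kg.
Tool frame: the origin (TCP) lies between the finger pads; the fingertips stand 25 mm ahead of it and the grasp point (between the pads) lies 6 mm ahead of it (r.tip_reach is the distance from the TCP to the fingertips, in mm); z points along the fingers, y is the line along which they close (so a half turn about z gives the same grasp; the last joint's range is limited). The gripper opens to 93 mm and grips with 3 to 60 N. Pads are 15 mm wide; open, the fingers measure 128 mm over their backs; the gripper's body (75 mm by 188 mm) begins 65 mm behind the grasp point.
Start: joints at [-77.905, 34.337, -0.143, 91.639, 0.103, 54.024, -4.572], TCP at [205.79, 695.18, 243.618] pointing down, gripper open.
Joint ranges: [-147.43, 147.43], [-19.82, 112.94], [-74.19, 73.91], [6.32, 146.72], [-59.91, 239.91], [6.04, 106.73], [-150.56, 150.56]. Speed limits (degrees/s): [127.2, 127.2, 172.46, 172.46, 180, 180, 180].

INTERFACE

Orientations are given as [roll, pitch, yaw] about the fixed x, y, z axes, in that order (R = Rz(yaw) Ry(pitch) Rx(roll)).
In Python, from station import readout, read_camera, camera_info, order, r gives the robot as it stands.
- The arm moves only by the tool drive_tool, never from a script. Its argument "deltas" is a list of rows, each a list of 3 entries, a list of its own where there are three numbers: the turn, a rotation vector about the tool's x, y, z in shares of pi rad (1.0 is pi rad), then the shift along the tool's x, y, z in a scale on which 1.0 is 750 mm, then the opening, from 0 (shut) to 1 (fully open). In form: [[[wx, wy, wz], [x, y, z], jaw], ...]. A call has 1 to 8 rows; each row is the pose to reach, as a shift and turn from the pose commanded when the call began, along the tool's axes at that moment; what a row does not reach only later rows make up. A row lasts 1/10 s, in which the tool goes at most 50 mm and 8.59 degrees, less where a joint would pass 70% of its speed; a pose out of reach is approached as far as the arm can. A shift or turn number past 1, either way, is cut back to 1. A call with a gripper value outside its range is refused whole. The fingers move at their own pace and stop on an object; "squeeze" is the grip in N (left out, the last holds). Time passes only in rows, so rows that repeat a pose let the fingers close. It gives the time, the measured TCP pose, the force, the opening and the grip force at its end, in the units of the state.
- readout.state(): the state, without advancing time (a new reading comes with each control period).
- read_camera(name): name is "side" or "top" or "wrist"; returns (picture, depth): 480x640x3 uint8, red, green, blue; 480x640 float32, mm along the optical axis (not along the pixel's ray), 0 where there is no reading.
- camera_info(name): a dict with "mtx" (3x3 intrinsics, pixels), "k1" (the pictures are not rectified: a ray, as slopes to the right and down, at radius r is drawn at 1 + k1 r^2 times it, then the intrinsics apply), "R" (3x3) and "t" (3): a world point X has camera coordinates R X + t; the wrist camera has in their place "hand_eye" (4x4, takes a point from camera to tool coordinates, whose origin is the TCP and whose axes are the flange's). Camera axes: x right, y down, z forward; pixel columns grow to the right and rows downward; lengths in mm; the calibration is good to about 2 mm. A picture is of the moment at which its call begins: read the wrist's pose just before it. camera_info takes no time and is no camera call.
- order.finish_job(): hands the job in; it is judged then, once.
The state is a dict: "clock": time; "joint_positions": joint angles; "dq": joint speeds; "tau": joint torques, N m; "eef_pos": TCP position; "orientation": TCP orientation; "wrist_force": force on the tool from outside, world axes, zero at the start; "torque": the same for the moment, N m; "grip_width": finger opening in mm; "gripper_force": force on a finger pad.
Only numpy, scipy, OpenCV 4.12 (cv2) and the standard library are available. Lean on these libraries where they do the work, as an engineer would, in place of code of your own. Each camera call takes 0.05 s, during which the arm holds its last target. There are 200 camera calls.

TASK

Free the index pin of the woodworker's indexing jig: first slide the black grip of the steel latch away from the pin, all the way to its end stop. Then take the pin by its wooden handle and draw it straight up, without forcing it, until the dark ring mark on its shank has come out of the bore and stands no more than about a centimetre above the block, the rest of the shank staying in the bore. Finish while holding the pin still at that height so that the turntable could be turned; leave the latch open, and the tin, the offcut, the glue bottle and the spare pin where they are.

Things in the scene. Friction and masses are not known exactly. Their poses are not given: they have to be found in the camera images.
- bore (a point): mouth of the bore (21 mm wide, 96 mm deep): on its axis, at the top face of the jig's dark wooden pin block, 118 mm above the bench. z up along the bore; y along the block, from the latch grip towards the pin; x towards the turntable with the round blank. The block is 70 mm wide in x and spans y from -140 to +40 mm of this point. Place and yaw of the jig vary
- index_pin: steel pin standing loose in the bore (0.5 mm play all round), 0.2 to 0.45 kg. Origin on its axis at its collar's underside = at bore when seated; z up along the pin. Shank below: 20 mm diameter, 90 mm long, dark ring mark 36 to 40 mm below the origin. Collar 40 mm diameter, 6 mm thick; neck 16 mm diameter up to 21 mm; wooden handle. With the latch open only its weight holds it down
- pin_handle (a point): middle of the index pin's round wooden handle, on its axis, 43 mm above the pin's origin; the handle is 28 mm in diameter and reaches from 21 to 65 mm above the pin's origin; a grasp point from any direction
- latch (a joint): travel of the latch in m: 0 with its fork fully over the pin's collar, 0.05 at the end stop (collar free); it starts between 0 and 0.014, where the pin is held down. Grows along -y of bore (away from the pin). About 2 N friction; stays where it is left
- latch_grip (a point): middle of the latch's upright black grip: 16 mm thick in x, 22 mm long in y of bore, 40 mm high (132 to 172 mm above the bench), standing on the flat steel latch plate (38 mm wide) whose fork straddles the pin's neck. It lies 60 mm from the bore's axis in -y with the latch at 0, 110 mm at the stop. Both x sides are free to the fingers
- jig: the whole jig, fixed to the bench: plywood board 290 x 300 x 18 mm, pin block, and turntable with a round pale blank (150 mm diameter, top 82 mm above the bench, its axis 115 mm from the bore in +x). Origin on the bench under the middle of the pin block, 50 mm from the bore's axis in -y; same axes as bore
- offcut: bystander: loose softwood offcut block 45 x 40 x 22 mm lying on the jig's board; origin centre of its underside
- wax_tin: bystander: closed aluminium tin, 64 mm diameter, 34 mm high, standing on the round blank of the jig; origin centre of its underside
- spare_pin: bystander: a spare pin of the same shape as the index pin but without ring mark, lying on its side on the open bench, 155 mm long; origin at bench level below its collar; not to be used
- glue: bystander: white glue bottle standing, 64 mm diameter, 170 mm high; origin centre of its underside
Mind the look-alikes: they are no part of the job. What is shaped like the index_pin but green or red is not meant.

How it is judged (in metres and radians):
On the way:
1. the latch is slid to its end stop (within 3 mm) while the pin is still seated (value of joint latch above 0.047 m and z of index_pin in the frame of bore below 0.004 m), for 0.2 s.
At the end, for the whole second after the job is handed in: The pin is held in the fingers (over 2 N), still and upright (within 0.05 rad), in line with its bore (5 mm), raised 38 to 54 mm so that its ring mark is just out of the bore; it presses on the jig with less than 15 N and the latch is still within 4 mm of its end stop (value of joint latch above 0.046 m and z of index_pin in the frame of bore between 0.038 and 0.054 m and angle between index_pin's own z axis and vertical below 0.05 rad and horizontal distance between index_pin and bore below 0.005 m and linear speed of index_pin below 0.01 m/s and contact force between the fingers and index_pin above 2 N and contact force between index_pin and jig below 15 N); the arm keeps its last pose, push and grip.
It fails at once if the pin is pulled right out of its bore (raised over 80 mm) (z of index_pin in the frame of bore above 0.08 m).
It fails at once if the pin is forced or jammed against the jig (over 40 N) (contact force between index_pin and jig above 40 N).
It fails at once if the tin, offcut, glue bottle or spare pin is moved more than 30 mm (distance of any of offcut, wax_tin, spare_pin, glue from where it was at the start of the episode above 0.03 m).
It also fails if it takes over 48 s, if anything falls off the work surface, if the arm or the gripper's body presses on something with over 40 N, if the wrist force passes 120 N, or if a joint passes its speed limit or range.

## Working session

There is one attempt and no reset: what is moved stays moved. The work goes in short steps, Python scripts to look and compute and a tool call to move; the robot and the scene stay as the last step left them, time stands still between calls to the robot, and variables do not carry over. Pictures are saved under pics/ and viewed, at most 10 in all, crops included, and the job is handed in when it is done.

Besides the shell and the picture viewer there is one more tool, called after "Request:" as name(argument=value, ...) on one line, values as JSON. drive_tool: Moves the arm, as the interface text tells. Its arguments: {"type":"object","properties":{"deltas":{"type":"array","items":{"type":"array"}},"squeeze":{"type":"number"}},"required":["deltas"]}

```bash
mkdir -p pics
cat > h.py <<'E'
import numpy as np, cv2
from station import readout, read_camera, camera_info, order, r
from scipy.spatial.transform import Rotation as Ro
def pose():
    s=readout.state(); return Ro.from_euler('xyz',s['orientation'],degrees=True).as_matrix(), np.array(s['eef_pos'])
def cam(n):
    c=camera_info(n)
    if 'R' in c: R=np.array(c['R']);t=np.array(c['t']); return c,R.T,-R.T@t
    H=np.array(c['hand_eye']);T,p=pose(); return c,T@H[:3,:3],T@H[:3,3]+p
def rays(c,uv):
    uv=np.array(uv,float).reshape(-1,1,2)
    q=cv2.undistortPoints(uv,np.array(c['mtx']),np.array([c['k1'],0,0,0.]))[:,0]
    return np.c_[q,np.ones(len(q))]
def onplane(C,uv,z):
    c,R,o=C; d=rays(c,uv)@R.T; return o+d*((z-o[2])/d[:,2])[:,None]
def bydepth(C,uv,dep):
    c,R,o=C; return o+(rays(c,uv)*np.array(dep).reshape(-1,1))@R.T
def tri(Cs,uvs):
    A=np.zeros((3,3));b=np.zeros(3)
    for C,uv in zip(Cs,uvs):
        d=(rays(C[0],[uv])@C[1].T)[0];d/=np.linalg.norm(d);P=np.eye(3)-np.outer(d,d);A+=P;b+=P@C[2]
    return np.linalg.solve(A,b)
def snap(n,name):
    C=cam(n);im,d=read_camera(n);np.savez(f'{name}.npz',im=im,d=d);cv2.imwrite(f'pics/{name}.png',im[...,::-1]);return C,im,d
E
python3 - <<'E'
from h import *
print(readout.state())
for n in('top','side','wrist'):
    C,im,d=snap(n,n+'0');print(n,C[2],C[1][:,2])
E
```

```text
{'clock': 0.0, 'joint_positions': array([-77.90528544,  34.3857813 ,  -0.14560062,  91.67852732,
         0.09989585,  54.02652242,  -4.57269889]), 'dq': array([-0.02101957, -0.05545926, -0.06919285, -0.00398642, -0.00075861,
       -0.0381185 ,  0.05515702]), 'tau': array([ 4.68559792e-04, -7.65062070e+01,  1.49793606e+00, -2.52347159e+01,
       -5.23395999e-02,  1.68979622e-02,  1.46217430e-04]), 'eef_pos': array([205.65594407, 694.75472911, 242.75901224]), 'orientation': array([-1.79909469e+02,  5.75774969e-03,  1.63511558e+02]), 'wrist_force': array([-0.78687275, -0.07995276,  0.49561048]), 'torque': array([ 0.02742286,  0.01546578, -0.00492734]), 'gripper_force': 0.0, 'grip_width': 92.94675917682791}
top [ 440.92402975   10.06662999 1138.15575262] [ 0.06093868 -0.02780046 -0.99775428]
side [271.03266134 556.99248202 822.67025297] [ 0.27840336 -0.5973693  -0.75209141]
wrist [135.74227652 715.95425913 384.56197022] [ 0.25164599 -0.07669081 -0.96477605]
```

View pics/top0.png

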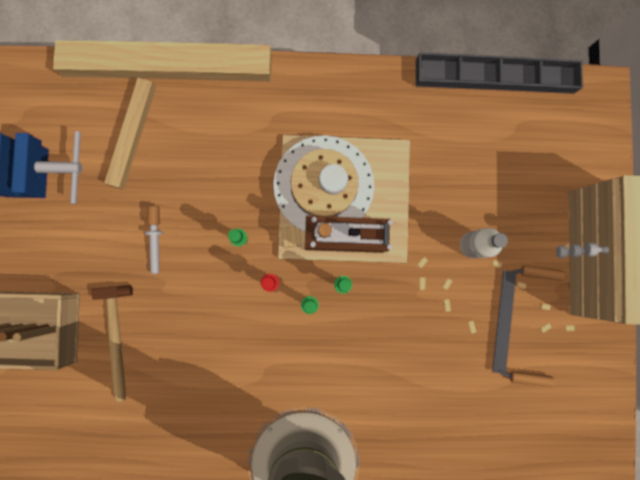

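View pics/side0.png

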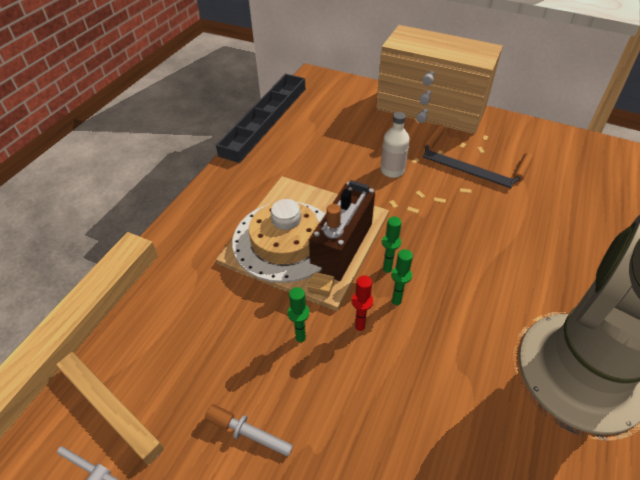

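The top view shows the pin handle at about (325,230), the grip at (354,232) and the block spanning columns 306–390. In the side view the handle is at about (334,215) and the grip at (347,200). The green and red look-alikes stand nearer the base.

Run:
```python
from h import *
B={'top':((312,215,340,246),(344,224,364,242)),'side':((322,200,346,230),(336,185,356,212))}
Cs={n:cam(n) for n in B}; res={}
for n in B:
    f=np.load(n+'0.npz');im=f['im'];d=f['d'];hsv=cv2.cvtColor(im,cv2.COLOR_RGB2HSV)
    for k,(x0,y0,x1,y1) in enumerate(B[n]):
        m=np.zeros(d.shape,np.uint8);h=hsv[y0:y1,x0:x1]
        m[y0:y1,x0:x1]=((h[...,0]<20)&(h[...,1]>100)&(h[...,2]>90)) if k==0 else h[...,2]<45
        nn,l,st,ce=cv2.connectedComponentsWithStats(m)
        i=1+np.argmax(st[1:,4]);ys,xs=np.where(l==i)
        P=bydepth(Cs[n],np.c_[xs,ys],d[ys,xs]);ok=d[ys,xs]>0
        res[n,k]=ce[i]
        P=P[ok]; top=P[P[:,2]>np.percentile(P[:,2],90)-6]
        print(n,k,st[i],ce[i].round(1),'med',np.median(P,0).round(1),'top',top.mean(0).round(1),len(top),'z',P[:,2].min().round(),P[:,2].max().round())
    # block from depth
    if n=='top':
        ys,xs=np.mgrid[205:260,295:400];ys=ys.ravel();xs=xs.ravel()
        P=bydepth(Cs[n],np.c_[xs,ys],d[ys,xs]);ok=(P[:,2]>110)&(P[:,2]<140)
        Q=P[ok]; m=np.zeros(d.shape,np.uint8);m[ys[ok],xs[ok]]=1
        print(cv2.minAreaRect(Q[:,:2].astype(np.float32)),np.median(Q[:,2]))
for k in(0,1): print('tri',tri([Cs['top'],Cs['side']],[res['top',k],res['side',k]]))
for n in B:
    im=cv2.imread(f'pics/{n}0.png'); c=im[160:260,270:410] if n=='top' else im[170:290,290:400]
    B[n]=cv2.resize(c,(400,int(400*c.shape[0]/c.shape[1])),interpolation=cv2.INTER_CUBIC)
h=max(b.shape[0] for b in B.values())
cv2.imwrite('pics/c0.png',np.hstack([cv2.copyMakeBorder(b,0,h-b.shape[0],0,0,0) for b in B.values()]))
```

```text
top 0 [312 215  28  22 234] [324.7 224.5] med [534.3 -28.4 179.7] top [525.8 -27.8 181.8] 128 z 42.0 187.0
top 1 [349 229  11   6  58] [353.9 231.4] med [525.6 -87.3 170.7] top [525.1 -87.4 171.1] 54 z 166.0 174.0
((525.359619140625, -80.59152221679688), (184.5984344482422, 70.42599487304688), 89.50566101074219) 118.13201552338819
side 0 [322 200  19  27 273] [330.8 208.8] med [528.5 -31.4 175.2] top [524.2 -26.9 182. ] 129 z 14.0 187.0
side 1 [341 185  15  25 218] [347.  196.7] med [524.  -85.4 153.7] top [523.  -86.7 170.3] 67 z 114.0 174.0
tri [533.43563827 -29.50787535 176.3793507 ]
tri [523.34665759 -89.14194057 159.86911821]
```

View pics/c0.png

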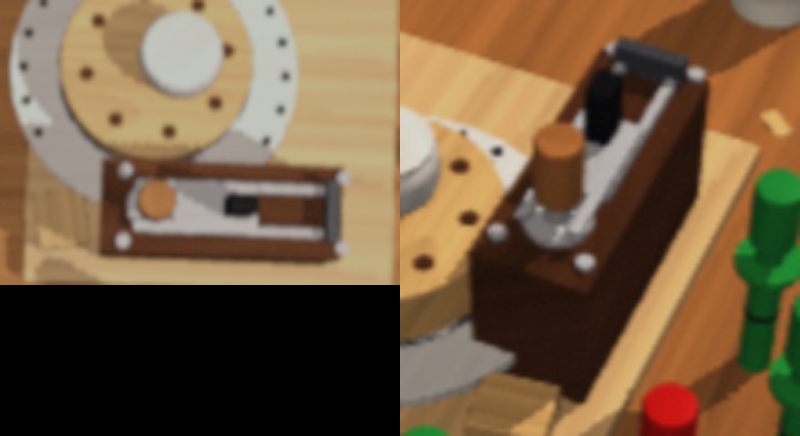

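The crop shows the latch fork over the collar, with the grip free on both sides. Next I go above the jig for a closer look from two wrist poses.

```bash
cat >> h.py <<'E'
def delta(p,yaw,R=None,o=None):
    T,q=pose() if R is None else (R,o)
    G=Ro.from_euler('xyz',[180,0,yaw],degrees=True).as_matrix()
    return Ro.from_matrix(T.T@G).as_rotvec().round(4), (T.T@(np.array(p)-q)).round(1)
E
python3 - <<'E'
from h import *
print(delta([450,300,300],125)); print(delta([525,-60,300],90))
E
```

```text
(array([-1.100e-03,  5.000e-04,  6.722e-01]), array([-346.3, -309.4,  -56.7]))
(array([-1.000e-03,  9.000e-04,  1.283e+00]), array([-520.4, -633.3,  -56.2]))
```

The rows are not in the units I measure in: shifts go in shares of 750 mm and turns go in shares of pi rad. I convert before sending: -297 mm is -0.396, -265 mm is -0.3533, 0.67 rad is 0.2133.

Request:
drive_tool(deltas=[[[0,0,0.0318],[-0.0507,-0.0453,-0.04],1],[[0,0,0.0637],[-0.1,-0.0893,-0.076],1],[[0,0,0.0955],[-0.1493,-0.1333,-0.076],1],[[0,0,0.1273],[-0.1987,-0.1773,-0.076],1],[[0,0,0.1496],[-0.248,-0.2213,-0.076],1],[[0,0,0.1719],[-0.2973,-0.2653,-0.076],1],[[0,0,0.191],[-0.3467,-0.3093,-0.076],1],[[0,0,0.2133],[-0.396,-0.3533,-0.076],1]])

```text
clock: 0.95
eef_pos: [409.9, 364.7, 300.7]
orientation: [180.0, -0.0, 125.0]
wrist_force: [0.1, 0.5, 0.8]
grip_width: 92.7
gripper_force: 0.0
```

Run:
```python
from h import *
print(readout.state()['joint_positions'],pose()[1],delta([525,-60,300],90))
```

```text
[-56.96425493  18.65395707  12.48868888 111.71634303  -5.16930499
  50.14959044  -6.8072548 ] [409.94193769 364.66085342 300.68974775] (array([ 1.000e-04, -1.000e-04,  6.107e-01]), array([-413.9, -149.2,    0.7]))
```

To row units: -368 mm is -0.4907, -322 mm is -0.4293, 0.611 rad is 0.1945.

Request:
drive_tool(deltas=[[[0,0,0.0255],[-0.0613,-0.0227,0],1],[[0,0,0.0509],[-0.1227,-0.0453,0],1],[[0,0,0.0764],[-0.184,-0.0667,0],1],[[0,0,0.1019],[-0.2453,-0.0893,0],1],[[0,0,0.1273],[-0.3067,-0.1107,0],1],[[0,0,0.1528],[-0.368,-0.1333,0],1],[[0,0,0.1783],[-0.4293,-0.156,0],1],[[0,0,0.1945],[-0.4907,-0.1773,0],1]])

```text
clock: 1.75
eef_pos: [512.3, -12.8, 300.8]
orientation: [180.0, -0.0, 90.0]
wrist_force: [0.9, 1.0, -0.8]
grip_width: 92.9
gripper_force: 0.0
```

Run:
```python
from h import *
print(readout.state()['joint_positions'],delta([525,-60,300],90))
C,im,d=snap('wrist','w1');print(pose()[1],C[2])
```

```text
[-26.09861159  16.90743967  27.59940442 116.53336644 -10.32550355
  48.83693687   7.27029562] (array([ 0.0003, -0.0002, -0.0007]), array([-47.2,  12.8,   0.8]))
[513.8924537  -20.99840228 301.44549661] [512.33127868  60.41226054 442.56702505]
```

View pics/w1.png

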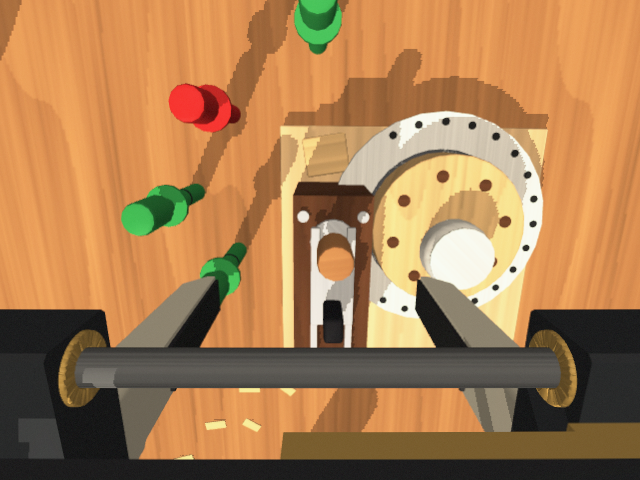

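The view was taken while still moving. It shows the handle top at (336,262), the grip at (333,318), and the wrist bar hiding rows below about 345. I'll settle and take two shots.

Request:
drive_tool(deltas=[[[0,0,0],[0,0,0],1],[[0,0,0],[0,0,0],1],[[0,0,0],[0,0,0],1]])

```text
clock: 2.1
eef_pos: [511.9, -9.4, 300.4]
orientation: [-180.0, -0.0, 90.3]
wrist_force: [0.9, 0.3, -0.2]
grip_width: 92.8
gripper_force: 0.0
```

```bash
cat > m.py <<'E'
from h import *
def blobs(C,im,d):
    hsv=cv2.cvtColor(im,cv2.COLOR_RGB2HSV);out=[]
    # 3D crop: points above block near jig
    ys,xs=np.mgrid[150:345,230:440];ys=ys.ravel();xs=xs.ravel()
    P=bydepth(C,np.c_[xs,ys],d[ys,xs]);near=(abs(P[:,0]-525)<45)&(P[:,1]<20)&(P[:,1]>-170)&(d[ys,xs]>0)
    for k,(lo,hi) in enumerate([(178,192),(164,178)]):
        h=hsv[ys,xs]
        col=(h[:,0]<22)&(h[:,1]>100)&(h[:,2]>90) if k==0 else h[:,2]<60
        s=near&(P[:,2]>lo)&(P[:,2]<hi)&col
        m=np.zeros(d.shape,np.uint8);m[ys[s],xs[s]]=255
        nn,l,st,ce=cv2.connectedComponentsWithStats(m);i=1+np.argmax(st[1:,4])
        yy,xx=np.where(l==i);Q=bydepth(C,np.c_[xx,yy],d[yy,xx])
        c=(cv2.minEnclosingCircle(np.c_[xx,yy].astype(np.float32))[0] if k==0 else cv2.minAreaRect(np.c_[xx,yy].astype(np.float32))[0])
        out.append(c);print('hg'[k],st[i],np.round(c,1),'ext',Q.min(0).round(1),Q.max(0).round(1),'mean',Q.mean(0).round(1))
    s=near&(P[:,2]>113)&(P[:,2]<123);Q=P[s,:2].astype(np.float32)
    r_=cv2.minAreaRect(Q);print('block',r_,np.median(P[s,2]))
    # edges: x min/max per y bins -> yaw
    e=[];b=[]
    for y in np.arange(-80,0,6.):
        q=Q[abs(Q[:,1]-y)<3]
        if len(q)>20: b.append(y);e.append((np.percentile(q[:,0],1),np.percentile(q[:,0],99)))
    e=np.array(e)
    if len(b)>4: print('edge yaw',[np.degrees(np.polyfit(b,e[:,i],1)[0]).round(2) for i in(0,1)],'mid',e.mean(1).round(1))
    return out
E
python3 - <<'E'
from m import *
C,im,d=snap('wrist','wA');print(readout.state()['dq'].round(2),pose()[1]);o=blobs(C,im,d)
import pickle;pickle.dump((C,o),open('A.pkl','wb'))
E
```

```text
[-0.3  -0.06  0.23 -0.06  0.04  0.07  0.03] [511.97629489  -9.29148886 300.49042801]
h [ 318  249   37   37 1062] [336.1 266.5] ext [512.5 -43.  178. ] [538.9 -15.8 185.8] mean [525.5 -28.5 183.1]
g [324 318  19  27 486] [333. 331.] ext [517.6 -98.3 164.2] [532.1 -78.4 174.6] mean [524.7 -87.1 171.7]
block ((525.6851806640625, -60.30406951904297), (141.14419555664062, 69.82972717285156), 89.46269226074219) 118.73962244741983
edge yaw [np.float64(0.71), np.float64(0.33)] mid [525.3 525.2 525.5 525.5 525.4 525.6 525.7 525.6 525.9 525.8 525.7 526.
 525.8 526.1]
```

To row units: 50 mm is 0.0667, 30 mm is 0.04.

Request:
drive_tool(deltas=[[[0,0,0],[0.04,0,0],1],[[0,0,0],[0.0667,0,0],1],[[0,0,0],[0.0667,0,0],1],[[0,0,0],[0.0667,0,0],1],[[0,0,0],[0.0667,0,0],1]])

```text
clock: 2.65
eef_pos: [512.0, 38.7, 300.7]
orientation: [180.0, 0.0, 90.1]
wrist_force: [1.1, -0.4, -0.2]
grip_width: 92.8
gripper_force: 0.0
```

Run:
```python
from m import *
C,im,d=snap('wrist','wB');print(readout.state()['dq'].round(2),pose()[1]);o=blobs(C,im,d)
import pickle;CA,oA=pickle.load(open('A.pkl','rb'))
for k in(0,1):print(tri([CA,C],[oA[k],o[k]]))
print(readout.state()['joint_positions'],delta([525,-87,240],90))
```

```text
[ 0.45 -0.03  0.02  0.04 -0.11 -0.07 -0.15] [512.04133905  38.40550903 300.73654725]
h [317 308  36  35 957] [334.8 325.3] ext [512.  -42.5 178. ] [538.7 -15.8 185.6] mean [525.6 -27.9 183. ]Traceback (most recent call last):
  File "<stdin>", line 2, in <module>
  File "m.py", line 12, in blobs
    nn,l,st,ce=cv2.connectedComponentsWithStats(m);i=1+np.argmax(st[1:,4])
                                                       ~~~~~~~~~^^^^^^^^^^
    return _wrapfunc(a, 'argmax', axis=axis, out=out, **kwds)
    return bound(*args, **kwds)
ValueError: attempt to get argmax of an empty sequence
```

Run:
```python
from m import *
import pickle;CA,oA=pickle.load(open('A.pkl','rb'))
print('handle top 2 views',tri([CA,cam('wrist')],[oA[0],(334.8,325.3)]),'grip wrist+side/top',tri([CA,cam('top')],[oA[1],(353.9,231.4)]))
print(readout.state()['joint_positions'],pose()[1],delta([524.8,-88,230],89.5),delta([524.8,-88,165],89.5))
```

```text
handle top 2 views [525.6444839  -29.12795681 180.97239577] grip wrist+side/top [524.97013786 -87.23574815 170.50025034]
[-31.251816    16.92384481  26.85725854 116.38519894 -10.03992132
  48.85714762   1.32011032] [512.04133905  38.40550903 300.73654725] (array([0.0002, 0.0002, 0.0101]), array([-126.4,   12.6,   70.8])) (array([0.0002, 0.0002, 0.0101]), array([-126.4,   12.6,  135.8]))
```

To row units: 136 mm is 0.1813, -126 mm is -0.168, 0.01 rad is 0.0032.

Request:
drive_tool(deltas=[[[0,0,0.0032],[-0.0467,0.0053,0.0267],1],[[0,0,0.0032],[-0.1,0.0107,0.0533],1],[[0,0,0.0032],[-0.1467,0.016,0.08],1],[[0,0,0.0032],[-0.168,0.0168,0.0933],1],[[0,0,0.0032],[-0.168,0.0168,0.1267],1],[[0,0,0.0032],[-0.168,0.0168,0.16],1],[[0,0,0.0032],[-0.168,0.0168,0.1813],1],[[0,0,0.0032],[-0.168,0.0168,0.1813],1]])

```text
clock: 3.5
eef_pos: [523.8, -87.7, 163.0]
orientation: [-179.8, 0.0, 89.5]
wrist_force: [0.8, 0.2, -1.0]
grip_width: 93.1
gripper_force: 0.0
```

Request:
drive_tool(deltas=[[[0,0,0],[0,0,0],0.4],[[0,0,0],[0,0,0],0.3],[[0,0,0],[0,0,0],0.25],[[0,0,0],[0,0,0],0.25]], squeeze=12)

```text
clock: 3.9
eef_pos: [525.4, -86.9, 165.4]
orientation: [179.9, -0.0, 89.6]
wrist_force: [0.0, -0.4, 0.3]
grip_width: 65.3
gripper_force: 0.0
```

Request:
drive_tool(deltas=[[[0,0,0],[0,0,0],0.25],[[0,0,0],[0,0,0],0.2],[[0,0,0],[0,0,0],0.15],[[0,0,0],[0,0,0],0.1],[[0,0,0],[0,0,0],0.1],[[0,0,0],[0,0,0],0.1],[[0,0,0],[0,0,0],0.1],[[0,0,0],[0,0,0],0.1]])

```text
clock: 4.7
eef_pos: [525.0, -86.9, 164.6]
orientation: [-180.0, -0.0, 89.5]
wrist_force: [-0.1, 0.4, -0.3]
grip_width: 16.1
gripper_force: 12.0
```

To row units: -44 mm is -0.0587, -40 mm is -0.0533.

Request:
drive_tool(deltas=[[[0,0,0],[-0.0093,0,0],0.1],[[0,0,0],[-0.0187,0,0],0.1],[[0,0,0],[-0.028,0,0],0.1],[[0,0,0],[-0.0373,0,0],0.1],[[0,0,0],[-0.0453,0,0],0.1],[[0,0,0],[-0.0533,0,0],0.1],[[0,0,0],[-0.0587,0,0],0.1],[[0,0,0],[-0.0587,0,0],0.1]])

```text
clock: 5.5
eef_pos: [524.5, -132.1, 164.6]
orientation: [180.0, 0.0, 89.5]
wrist_force: [-0.2, -2.0, -0.5]
grip_width: 16.1
gripper_force: 12.0
```

To row units: -6 mm is -0.008, -4 mm is -0.0053.

Request:
drive_tool(deltas=[[[0,0,0],[-0.0027,0,0],0.1],[[0,0,0],[-0.0053,0,0],0.1],[[0,0,0],[-0.008,0,0],0.1],[[0,0,0],[-0.008,0,0],0.1],[[0,0,0],[-0.008,0,0],0.1]])

```text
clock: 6.0
eef_pos: [524.5, -136.7, 164.6]
orientation: [-180.0, -0.0, 89.6]
wrist_force: [-2.0, 2.8, 0.9]
grip_width: 15.9
gripper_force: 12.0
```

To row units: -4 mm is -0.0053, -2 mm is -0.0027.

Request:
drive_tool(deltas=[[[0,0,0],[-0.0027,0,0],0.1],[[0,0,0],[-0.0053,0,0],0.1],[[0,0,0],[-0.0053,0,0],0.1],[[0,0,0],[-0.0053,0,0],0.1]])

```text
clock: 6.4
eef_pos: [524.4, -137.3, 164.5]
orientation: [-179.9, -0.2, 89.7]
wrist_force: [-1.5, 13.0, 4.5]
grip_width: 15.8
gripper_force: 12.0
```

To row units: 3.5 mm is 0.0047.

Request:
drive_tool(deltas=[[[0,0,0],[0.0047,0,0],0.1],[[0,0,0],[0.0047,0,0],0.4],[[0,0,0],[0.0047,0,0],0.7],[[0,0,0],[0.0047,0,0],1],[[0,0,0],[0.0047,0,0],1],[[0,0,0],[0.0047,0,0],1],[[0,0,0],[0.0047,0,0],1]])

```text
clock: 7.1
eef_pos: [524.6, -137.6, 164.6]
orientation: [180.0, 0.0, 89.5]
wrist_force: [0.2, 0.3, -0.1]
grip_width: 59.4
gripper_force: 0.0
```

To row units: 120 mm is 0.16, -80 mm is -0.1067.

Request:
drive_tool(deltas=[[[0,0,0],[0,0,-0.04],1],[[0,0,0],[0,0,-0.0867],1],[[0,0,0],[0.0533,0,-0.1067],1],[[0,0,0],[0.1067,0,-0.1067],1],[[0,0,0],[0.16,0,-0.1067],1],[[0,0,0],[0.16,0,-0.1067],1],[[0,0,0],[0.16,0,-0.1067],1],[[0,0,0],[0.16,0,-0.1067],1]])

```text
clock: 7.9
eef_pos: [525.5, -18.5, 244.7]
orientation: [180.0, 0.0, 89.5]
wrist_force: [0.0, -0.6, -1.0]
grip_width: 92.9
gripper_force: 0.0
```

Run:
```python
from m import *
C,im,d=snap('wrist','wC');s=readout.state();print(s['dq'].round(2),pose()[1],s['grip_width'])
Ct,it,dt=snap('top','top1')
cv2.imwrite('pics/c1.png',np.hstack([im[120:360,220:460,::-1].repeat(2,0).repeat(2,1)[:, :400],cv2.resize(it[190:270,290:400,::-1],(400,480),interpolation=cv2.INTER_CUBIC)]))
try: blobs(C,im,d)
except Exception as e: print(e)
```

```text
[ 0.29  0.08 -0.05 -0.13 -0.03  0.05 -0.25] [525.48684801 -18.78746183 244.68217932] 92.87847309280028
h [ 294  261   48   46 1662] [317.7 283.3] ext [511.7 -42.8 178. ] [539.2 -15.9 185.8] mean [525.6 -28.4 183.1]
attempt to get argmax of an empty sequence
```

View pics/c1.png

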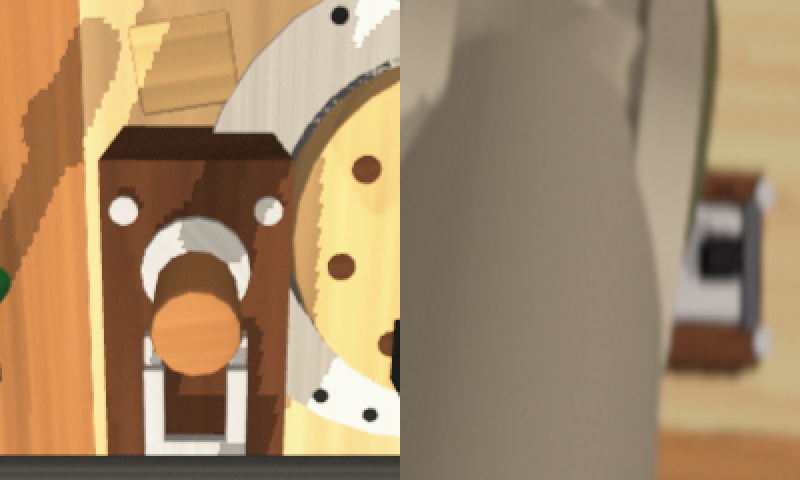

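The crops show the latch fork clear of the collar and the grip against the end plate. The handle axis is at about (525.5, −29), so I go down to the handle.

To row units: 76 mm is 0.1013, 65 mm is 0.0867.

Request:
drive_tool(deltas=[[[0,0,0],[-0.0133,0,0.0133],1],[[0,0,0],[-0.0133,0,0.04],1],[[0,0,0],[-0.0133,0,0.0667],1],[[0,0,0],[-0.0133,0,0.0867],1],[[0,0,0],[-0.0133,0,0.1013],1],[[0,0,0],[-0.0133,0,0.1013],0.7],[[0,0,0],[-0.0133,0,0.1013],0.5],[[0,0,0],[-0.0133,0,0.1013],0.4]], squeeze=10)

```text
clock: 8.8
eef_pos: [525.8, -27.8, 169.2]
orientation: [179.9, 0.0, 89.5]
wrist_force: [0.1, 0.6, 0.9]
grip_width: 73.6
gripper_force: 0.0
```

Request:
drive_tool(deltas=[[[0,0,0],[0,0,0],0.35],[[0,0,0],[0,0,0],0.3],[[0,0,0],[0,0,0],0.25],[[0,0,0],[0,0,0],0.25],[[0,0,0],[0,0,0],0.25],[[0,0,0],[0,0,0],0.25],[[0,0,0],[0,0,0],0.25],[[0,0,0],[0,0,0],0.25]])

```text
clock: 9.6
eef_pos: [525.6, -27.4, 168.7]
orientation: [180.0, -0.0, 89.5]
wrist_force: [-0.4, 0.0, 0.8]
grip_width: 27.6
gripper_force: 10.0
```

To row units: -6 mm is -0.008, -4 mm is -0.0053.

Request:
drive_tool(deltas=[[[0,0,0],[0,0,0],0.2],[[0,0,0],[0,0,0],0.2],[[0,0,0],[0,0,-0.0027],0.2],[[0,0,0],[0,0,-0.0053],0.2],[[0,0,0],[0,0,-0.008],0.2],[[0,0,0],[0,0,-0.008],0.2]], squeeze=25)

```text
clock: 10.2
eef_pos: [525.2, -27.4, 174.8]
orientation: [-180.0, 0.0, 89.5]
wrist_force: [-0.1, 0.2, -4.5]
grip_width: 27.5
gripper_force: 25.0
```

To row units: -20 mm is -0.0267, -18 mm is -0.024.

Request:
drive_tool(deltas=[[[0,0,0],[0,0,-0.004],0.2],[[0,0,0],[0,0,-0.008],0.2],[[0,0,0],[0,0,-0.012],0.2],[[0,0,0],[0,0,-0.016],0.2],[[0,0,0],[0,0,-0.02],0.2],[[0,0,0],[0,0,-0.024],0.2],[[0,0,0],[0,0,-0.0267],0.2],[[0,0,0],[0,0,-0.0267],0.2]])

```text
clock: 11.0
eef_pos: [525.6, -27.4, 194.9]
orientation: [180.0, -0.0, 89.5]
wrist_force: [-0.1, 0.5, -3.8]
grip_width: 27.9
gripper_force: 25.0
```

To row units: -20 mm is -0.0267, -18 mm is -0.024.

Request:
drive_tool(deltas=[[[0,0,0],[0,0,-0.004],0.2],[[0,0,0],[0,0,-0.008],0.2],[[0,0,0],[0,0,-0.012],0.2],[[0,0,0],[0,0,-0.016],0.2],[[0,0,0],[0,0,-0.02],0.2],[[0,0,0],[0,0,-0.024],0.2],[[0,0,0],[0,0,-0.0267],0.2],[[0,0,0],[0,0,-0.0267],0.2]])

```text
clock: 11.8
eef_pos: [525.6, -27.4, 214.9]
orientation: [180.0, -0.0, 89.5]
wrist_force: [0.4, -1.1, -4.0]
grip_width: 27.6
gripper_force: 25.0
```

Request:
drive_tool(deltas=[[[0,0,0],[0,0,0],0.2],[[0,0,0],[0,0,0],0.2],[[0,0,0],[0,0,0],0.2],[[0,0,0],[0,0,0],0.2],[[0,0,0],[0,0,0],0.2]])

```text
clock: 12.3
eef_pos: [525.5, -27.4, 214.6]
orientation: [-180.0, 0.0, 89.5]
wrist_force: [-0.3, 0.3, -3.9]
grip_width: 27.5
gripper_force: 25.0
```

Run:
```python
from m import *
C,im,d=snap('wrist','wD');S,si,sd=snap('side','sD')
print({k:np.round(v,2) for k,v in readout.state().items()})
try: blobs(C,im,d)
except Exception as e: print(e)
f=lambda a:cv2.resize(a[...,::-1],(400,480),interpolation=cv2.INTER_CUBIC)
cv2.imwrite('pics/c2.png',np.hstack([f(im[120:360,220:420]),f(si[170:290,290:390])]))
```

```text
{'clock': np.float64(12.4), 'joint_positions': array([-20.6 ,  24.5 ,  24.18, 120.38, -15.96,  38.14,  13.84]), 'dq': array([ 0.03,  0.01, -0.02, -0.07,  0.01,  0.05,  0.12]), 'tau': array([ 0.000e+00, -5.452e+01,  5.940e+00, -1.967e+01, -3.000e-02,
        3.000e-02,  0.000e+00]), 'eef_pos': array([525.48, -27.44, 214.62]), 'orientation': array([180.  ,   0.  ,  89.54]), 'wrist_force': array([ 0.2 ,  0.17, -4.7 ]), 'torque': array([-0.04,  0.07,  0.05]), 'gripper_force': np.float64(25.0), 'grip_width': np.float64(27.5)}
h [308 273  22   4  26] [318.5 275.5] ext [521.2 -17.7 189.3] [531.  -16.2 192. ] mean [526.1 -16.9 191.1]
attempt to get argmax of an empty sequence
```

View pics/c2.png

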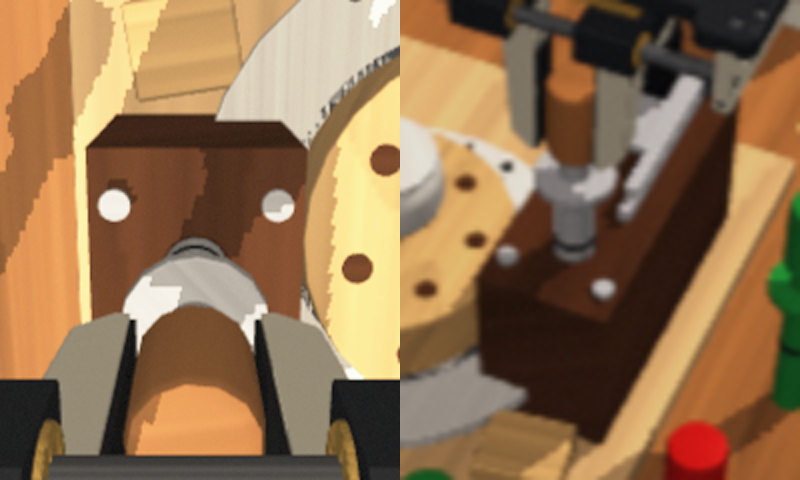

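The crops show the pin upright in the gripper with its ring mark just above the block face. By TCP travel it is raised about 46 mm, carrying only its own weight (about 4 N), and the latch is clear.

```bash
python3 -c "
from station import order; print(order.finish_job())"
```

```text
the job is handed in; nothing more can be done
None
```

I slid the latch to its end stop, then drew the pin up about 46 mm with its ring mark just clear of the block, and handed the job in at about 12.4 s with the pin held still; the hand-in returned no verdict.

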